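# Tension and lock the blade of a bench bandsaw

## Task

A new blade has been fitted to the green bench bandsaw and hangs slack. Wind the tension handwheel clockwise by its red crank handle until the blade is firmly tight, which is when the handle takes about 16 newtons to keep turning, without over-tightening it; then swing the orange lock lever clockwise against its stop and let go of everything. Leave the other things on the bench alone.

Things in the scene. Friction and masses are not known exactly. Their poses are not given: they have to be found in the camera images.
- screw_axis (a point): Fixed point of the saw on the level axis of its tension screw, 185 mm above the table. Axes are the saw's: z up; y level, along the screw, from the wheel towards the free end of the red handle; x level, to the saw's back. The saw (up to 325 mm high) lies from 37 to 650 mm along -y; the +y side is free.
- hub (a point): Centre of the handwheel: dark steel, 147 mm over the rim, 17 mm thick, on the axis of screw_axis. Clockwise seen from the handle side tightens: from the top the handle goes to -x of screw_axis, then down, +x, up. Each turn moves the wheel 6 mm along -y until its hub meets the collar; then it creeps only about 1 mm more.
- handle (a point): Middle of the free length of the red crank handle: round grip 25 mm thick, 80 mm long, level, 65 mm off the wheel's axis and parallel to it, on its +y side. The point is 60 mm out from the wheel's mid plane (grip: 13 to 93 mm). It spins on its pin: pinched from above, fingers on its x sides, it can be carried round the full upright circle with the gripper pointing down.
- handwheel: The handwheel with its handle; origin at hub. Force along the handle's path to keep it turning slowly: about 4 N slack; after 0.1 to 0.8 turns (differs with the blade, does not show) the hub meets the collar and the force climbs, by 12 N in about 0.4 turns. 13 to 19 N is right, 16 N the aim; 22 N over-strains the blade. It stays where it is left.
- thrust_collar: Fixed collar of brass and steel, 50 mm across, on the screw's axis between the handwheel and the saw's end plate. The blade's tension presses the hub against it. Its origin lies on the table under the axis, 2 to 3.2 mm along -y from the point under screw_axis.
- lever_pivot (a point): Point on the upright pivot axis of the lock lever, at the mid-height of its bar: 150 mm from screw_axis along -y, 319.5 mm above the table. The black hub round it is 30 mm across and rises 10 mm above this point; the saw's top is 24 mm below it.
- lever_grip (a point): Point of the orange lock lever for gripping or pushing, 70 mm out from lever_pivot at the bar's mid-height. The bar is level, 13 mm wide, 17 mm high and ends 92 mm from the pivot; at least 24 mm is free under this point.
- lock_lever (a joint): Angle of the lock lever, rad: 0 = open, pointing to -x of screw_axis (the saw's front); grows clockwise seen from above to 1.5 = locked on its stop, pointing nearly along +y. Stiff all the way: 4 to 5 N at lever_grip; stays where it is left.
- hammer: Bystander: hammer lying on the bench; origin under its middle.
- tape_measure: Bystander: orange tape measure, 66 x 34 x 60 mm, standing; origin under its middle.
- steel_rule: Bystander: steel rule 300 x 30 x 4 mm, flat; origin under its middle.
- square: Bystander: engineer's square, stock 100 mm, blade 150 mm, flat; origin under its stock.
- punch: Bystander: centre punch 110 mm long, 12 mm thick, lying; origin under its middle.
- offcut: Bystander: yellow box-section offcut 90 x 60 x 40 mm; origin under its middle.
- spanner: Bystander: spanner lying in front of the saw; origin under its middle.

How it is judged:
By the outcome, as a careful person would: the job done as asked, in the order asked, and still so for the second after the job is handed in, with the robot touching nothing.
It also fails if it takes over 72 s, if anything falls off the work surface, if the arm or the gripper's body presses on something with over 40 N, if the wrist force passes 120 N, or if a joint passes its speed limit or range.

## Robot

A 7-joint arm with a two-finger parallel gripper is mounted at the origin on the work surface. World frame = base frame: x ahead of the robot, y to its left, z up, the work surface at z = 0. Lengths are in m, angles in rad, forces in N, time in s.
With the tool pointing down it reaches from about 0.4 to 0.875 m from the base axis. Payload 4.4 kg.
Tool frame: the origin (TCP) lies midway between the tips of the shut fingers; the grasp point (between the pads) lies 19 mm behind it (env.grip_depth is the distance from the TCP to the grasp point, in m); z points along the fingers, x is the direction in which the jaws open and shut, and the axes are right-handed (so a half turn about z gives the same grasp; the last joint's range is limited). The gripper opens to 85 mm and grips with 20 to 120 N. Pads are 22 mm wide; open, the fingers measure 114 mm over their backs; the gripper's body (76 mm by 85 mm) begins 54 mm behind the grasp point. The pads swing forward as they close: fully open they stand 13 mm farther back than shut.
Start: joints at [1.157, 0.628, 0.038, 1.517, -0.027, 0.996, -0.02], TCP at [0.222, -0.611, 0.195] pointing down, gripper open.
Joint ranges: [-3.06, 3.06], [-0.37, 2.12], [-1.25, 1.32], [0.18, 2.47], [-1.1, 4.24], [0.23, 1.98], [-2.94, 2.94]. Speed limits (rad/s): [2.57, 2.57, 3.14, 3.14, 3.14, 3.14, 3.14].

## Interface

Orientations are given as a rotation vector (axis times angle).
In Python, from plant import readout, capture, camera_params, sign_off, env gives the robot as it stands. The module is installed in compiled form; this text tells all that it offers.
- The arm moves only by the shell command python3 -m creep 'ROWS'. ROWS is JSON, a list of rows, each a list of 7 numbers: the shift along the tool's x, y, z as a fraction of full scale, then the turn, a rotation vector about the tool's x, y, z as a fraction of full scale, then the closure, from 0 (fully open) to 1 (shut). In form: [[x, y, z, wx, wy, wz, claw], ...]. A call has 1 to 20 rows; each row is the pose to reach, as a shift and turn from the pose commanded when the call began, along the tool's axes at that moment; what a row does not reach only later rows make up. Full scale, the value 1, is 0.5 m for a shift and 120 degrees for a turn. A row lasts 1/10 s, in which the tool goes at most 50 mm and 8.59 degrees, less where a joint would pass 70% of its speed; a pose out of reach is approached as far as the arm can. A call with a number of a shift or a turn outside -1 to 1 is refused whole. A call with a gripper value outside its range is refused whole. The fingers move at their own pace and stop on an object; the grip force is fixed at half the most. Time passes only in rows, so rows that repeat a pose let the fingers close. It gives the time, the measured TCP pose, the force and the opening at its end, in the units of the state.
- readout.sense(): the state, without advancing time (a new reading comes with each control period).
- capture(name): name is "side" or "top"; returns the picture (420x560x3 uint8, red, green, blue); there is no depth.
- camera_params(name): a dict with "fov_y" (degrees; the focal length in pixels is half the picture's height over the tangent of half this angle, whatever the lens; pixels are square), "cx", "cy" (the principal point, pixels), "origin" and "rotation" of the camera in the world. Camera axes: x right, y down, z forward; pixel columns grow to the right and rows downward; lengths in m; the calibration is good to about 2 mm. A picture is of the moment at which its call begins. camera_params takes no time and is no camera call.
- sign_off(): hands the job in, once; it reports no verdict.
The state is a dict: "clock": time; "joint_positions": joint angles; "joint_velocities": joint speeds; "joint_torque": joint torques, N m; "tool_pos": TCP position; "orientation": TCP orientation; "wrist_force": force on the tool from outside, world axes, zero at the start; "torque": the same for the moment, N m; "width": opening from 0.0 (shut) to 1.0 (fully open).
Only numpy, scipy, OpenCV 4.12 (cv2) and the standard library are available. Lean on these libraries where they do the work, as an engineer would, in place of code of your own. Each camera call takes 0.05 s, during which the arm holds its last target. There are 200 camera calls.

## Working session

There is one attempt and no reset: what is moved stays moved. The work goes in short steps, Python scripts to look and compute and a shell command to move; the robot and the scene stay as the last step left them, time stands still between calls to the robot, and variables do not carry over. Pictures are saved under pics/ and viewed, about 8 in all and at most 12, crops included, and the job is handed in when it is done.

```bash
mkdir -p pics; python3 - <<'E'
from plant import readout,capture,camera_params,env
import cv2
for n in("side","top"):
    cv2.imwrite(f"pics/{n}0.png",cv2.resize(capture(n)[:,:,::-1],(800,600),interpolation=cv2.INTER_CUBIC)); print(n,camera_params(n))
s=readout.sense();print(s,env.grip_depth)
E
```

```text
side {'fov_y': 47.202085945937625, 'cx': 280.16050916391043, 'cy': 202.77949611165275, 'origin': array([0.36743148, 0.90554616, 0.99201481]), 'rotation': array([-0.26932342,  2.82079777, -1.20655872])}
top {'fov_y': 53.335705097006546, 'cx': 282.30382164336436, 'cy': 215.5380875684167, 'origin': array([0.39561469, 0.06748703, 1.13691725]), 'rotation': array([-2.1536669 ,  2.1424639 , -0.10410558])}
{'clock': 0.1, 'joint_positions': array([ 1.15719521,  0.62924273,  0.0384504 ,  1.5183054 , -0.02702948,
        0.99630258, -0.01999757]), 'joint_velocities': array([ 6.44006719e-05, -2.09498207e-03,  1.56910425e-03, -2.29395337e-03,
        2.33240663e-04, -6.14919801e-04,  9.03056297e-05]), 'joint_torque': array([ 4.25656573e-03, -5.64531648e+01,  1.23048875e+00, -1.93972671e+01,
        1.11007490e-02,  5.48539989e-03,  4.88916342e-06]), 'tool_pos': array([ 0.22135364, -0.61046272,  0.19387631]), 'orientation': array([-2.57146382e+00,  1.80301929e+00,  2.23445262e-03]), 'wrist_force': array([-0.33468169, -0.61695354,  0.32868973]), 'torque': array([-0.09549578, -0.02795553,  0.04381066]), 'width': 1.0017630924181946} 0.0187
```

View pics/side0.png

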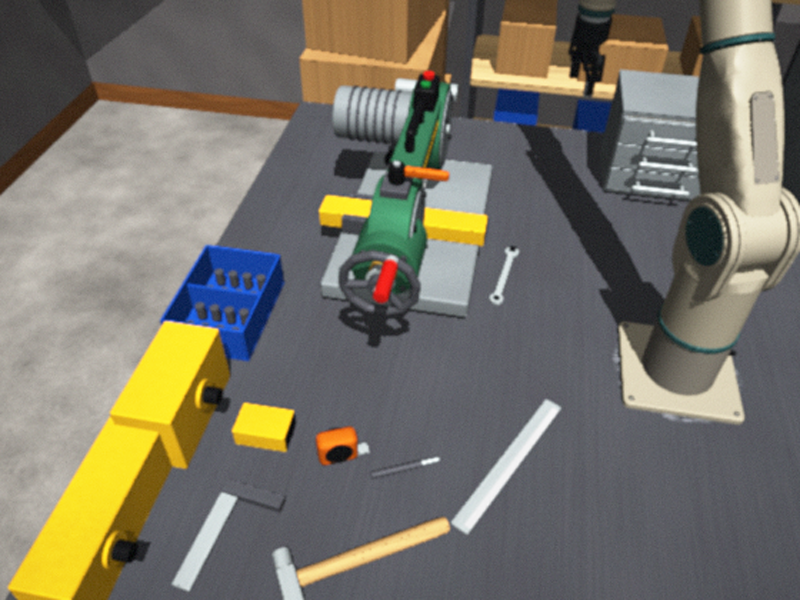

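View pics/top0.png

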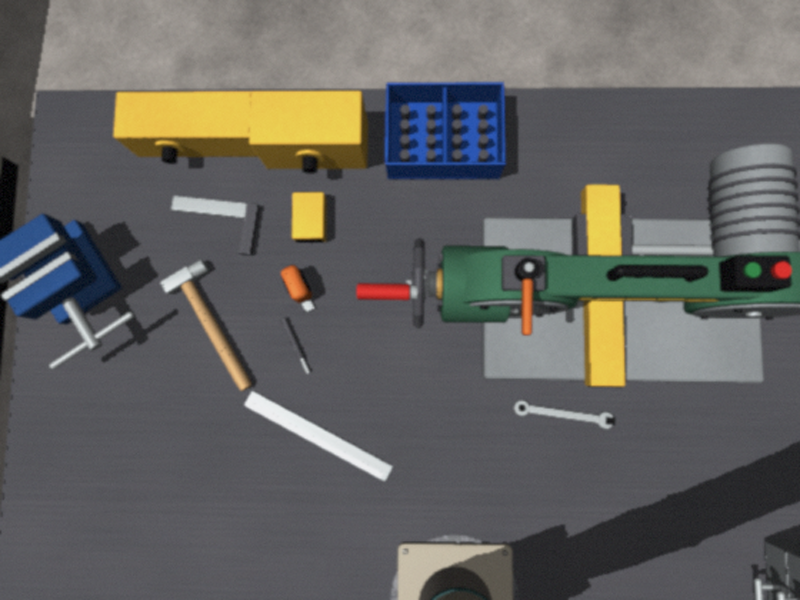

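The side view shows the wheel at about (379,282) with the red handle in front at about (387,280). The top view shows the wheel at (419,283), the handle along (357–411,291), the lever hub at (528,267) and the lever tip at (527,334). I'll crop both closer.

```bash
cat > h.py <<'E'
import numpy as np,cv2
from scipy.spatial.transform import Rotation as R
from plant import readout,capture,camera_params
def KRT(n):
    p=camera_params(n);f=210/np.tan(np.radians(p['fov_y']/2));return p,f,R.from_rotvec(p['rotation']).as_matrix()
def proj(n,X):
    p,f,M=KRT(n);c=(np.atleast_2d(X)-p['origin'])@M;return np.c_[p['cx']+f*c[:,0]/c[:,2],p['cy']+f*c[:,1]/c[:,2]]
def onz(n,u,v,z):
    p,f,M=KRT(n);d=M@[(u-p['cx'])/f,(v-p['cy'])/f,1];return p['origin']+d*(z-p['origin'][2])/d[2]
def crop(n,x,y,w,h,k,out):
    im=capture(n)[y:y+h,x:x+w,::-1];cv2.imwrite(out,cv2.resize(im,None,fx=k,fy=k,interpolation=cv2.INTER_CUBIC))
E
python3 - <<'E'
from h import *
a=capture("side")[155:230,225:325,::-1];b=capture("top")[150:250,240:380,::-1]
a=cv2.resize(a,(800,600),interpolation=cv2.INTER_CUBIC);cv2.imwrite("pics/s1.png",a)
cv2.imwrite("pics/t1.png",cv2.resize(b,(798,570),interpolation=cv2.INTER_CUBIC))
for n,u,v,z in[("top",528,267,.33),("top",527,334,.3195),("top",419,283,.185)]:print(onz(n,u*.7,v*.7,z))
E
```

```text
[ 0.55024125 -0.0830213   0.33      ]
[ 0.45935252 -0.08191391  0.3195    ]
[0.55143535 0.0654041  0.185     ]
```

View pics/s1.png

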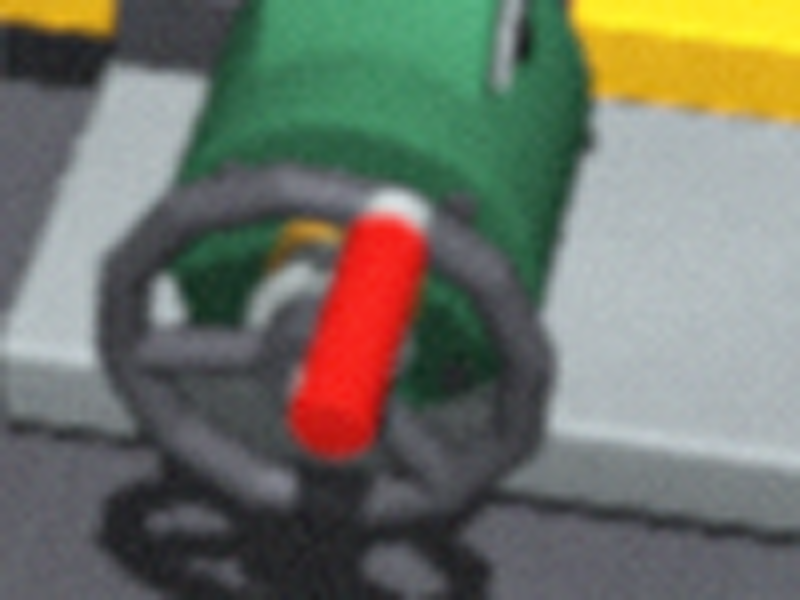

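View pics/t1.png

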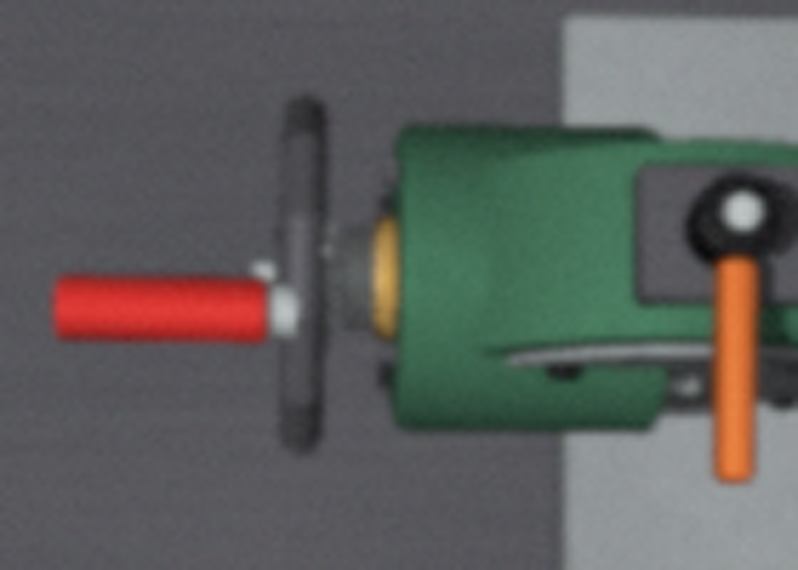

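```bash
cat > fit.py <<'E'
from h import *
from scipy.optimize import least_squares
def saw(p,P): 
    c,s=np.cos(p[2]),np.sin(p[2]);P=np.atleast_2d(P).astype(float)
    return np.c_[p[0]+c*P[:,0]-s*P[:,1],p[1]+s*P[:,0]+c*P[:,1],P[:,2]]
T=lambda u,v:(240+u/5.7,150+v/5.7)
S=lambda u,v:(225+u/8,155+v/8)
top=[T(53,308),T(267,309),T(305,97),T(300,452),T(740,222),T(734,483)]
side=[S(333,422),S(393,226),S(325,345)]
def pts(p):
    h,f,l=p[3],p[4],p[5];hx,hz=-.065*np.sin(f),.185+.065*np.cos(f)
    a=[[hx,h+.093,hz],[hx,h+.013,hz],[.0735,h,.185],[-.0735,h,.185],[0,-.15,.3295],[-.092*np.cos(l),-.15+.092*np.sin(l),.3195]]
    b=[a[0],a[1],[0,h,.185]];return saw(p,a),saw(p,b)
def res(p):
    a,b=pts(p);return np.r_[(proj("top",a)-top).ravel(),(proj("side",b)-side).ravel(),(p[3]-.003)/.01,]
r=least_squares(res,[.55,.065,0,0.003,.2,0]);np.set_printoptions(precision=4,suppress=True)
if __name__=="__main__":
    print(r.x,'\n',r.fun);p=r.x;a,b=pts(p)
    print("handle mid",(a[0]+a[1])/2-0,"hub",b[2]);print("lever grip",saw(p,[[-.07*np.cos(p[5]),-.15+.07*np.sin(p[5]),.3195],[0,-.15,.3195]]))
    t=R.from_rotvec(readout.sense()['orientation']).as_matrix();print(t)
E
python3 fit.py
```

```text
[ 0.551   0.0663 -0.0173 -0.0004  0.3685  0.0056] 
 [ 0.5697 -0.4239  0.0663  0.1512  0.2554  0.0488 -0.1967  0.7814  0.0904
 -1.0763 -0.0153  0.5549 -0.1466  0.0442 -0.073   1.1802  0.1266  0.0249
 -0.3436]
handle mid [0.5285 0.1192 0.2456] hub [0.551  0.0659 0.185 ]
lever grip [[ 0.4784 -0.0821  0.3195]
 [ 0.5484 -0.0837  0.3195]]
[[ 0.3408 -0.9401 -0.0004]
 [-0.9401 -0.3408  0.0011]
 [-0.0012  0.     -1.    ]]
```

```bash
cat > go.py <<'E'
from fit import *
import sys
def goto(target,xdir=None):
    s=readout.sense();M=R.from_rotvec(s['orientation']).as_matrix();d=M.T@(np.array(target)-s['tool_pos'])/.5
    out=[d]
    if xdir is not None:
        x=np.array([np.cos(xdir),np.sin(xdir),0]);z=np.array([0,0,-1.]);W=np.c_[x,np.cross(z,x),z]
        out.append(np.degrees(R.from_matrix(M.T@W).as_rotvec())/120)
    return out
if __name__=="__main__":
    s=readout.sense();print(s['clock'],s['tool_pos'],s['wrist_force'],s['width'],s['joint_positions'])
    a=[float(x) for x in sys.argv[1:]]
    if a: print(*goto(a[:3],a[3] if len(a)>3 else None))
E
python3 go.py .528 .137 .40 -.0173
```

```text
0.2 [ 0.2214 -0.6107  0.1941] [ 0.009   0.0826 -0.7476] 1.00086415738173 [ 1.1572  0.629   0.0385  1.518  -0.027   0.9963 -0.02  ]
[-1.1974 -1.0861 -0.4103] [-0.0003  0.0005 -0.5757]
```

```bash
python3 -m creep '[[0,0,-0.42,0,0,0,0],[0,0,-0.42,0,0,0,0],[0,0,-0.42,0,0,0,0],[0,0,-0.42,0,0,0,0],[-0.6,-0.54,-0.42,0,0,-0.29,0],[-0.6,-0.54,-0.42,0,0,-0.29,0],[-0.6,-0.54,-0.42,0,0,-0.29,0],[-0.6,-0.54,-0.42,0,0,-0.29,0],[-0.6,-0.54,-0.42,0,0,-0.29,0],[-0.6,-0.54,-0.42,0,0,-0.29,0],[-0.6,-0.54,-0.42,0,0,-0.29,0],[-0.6,-0.54,-0.42,0,0,-0.29,0],[-0.6,-0.54,-0.42,0,0,-0.29,0]]'; python3 go.py .528 .137 .40 -.0173
```

```text
clock: 1.5
tool_pos: [0.3758, -0.2302, 0.4054]
orientation: [-2.996, 0.934, -0.002]
wrist_force: [0.5, -0.9, -0.0]
width: 1.004
1.5 [ 0.3758 -0.2302  0.4054] [ 0.4963 -0.8933 -0.0421] 1.0040972984770544 [ 0.7158  0.1334 -0.2647  1.7011  0.0329  1.3107 -0.1594]
[-0.1669 -0.7773  0.0132] [-0.0014 -0.0007 -0.2803]
```

```bash
python3 -m creep '[[-0.167,-0.777,0.01,0,0,-0.28,0],[-0.167,-0.777,0.01,0,0,-0.28,0],[-0.167,-0.777,0.01,0,0,-0.28,0],[-0.167,-0.777,0.01,0,0,-0.28,0],[-0.167,-0.777,0.01,0,0,-0.28,0],[-0.167,-0.777,0.01,0,0,-0.28,0],[-0.167,-0.777,0.01,0,0,-0.28,0],[-0.167,-0.777,0.01,0,0,-0.28,0],[-0.167,-0.777,0.01,0,0,-0.28,0],[-0.167,-0.777,0.01,0,0,-0.28,0],[-0.167,-0.777,0.01,0,0,-0.28,0],[-0.167,-0.777,0.01,0,0,-0.28,0]]'; python3 go.py .5285 .138 .229 -.0173
python3 -c "
from h import *
crop('side',200,60,180,135,4.4,'pics/s2.png')"
```

```text
clock: 2.7
tool_pos: [0.5293, 0.1264, 0.3998]
orientation: [3.14, -0.05, 0.0]
wrist_force: [0.8, -0.5, -0.9]
width: 0.996
2.7 [0.5293 0.1264 0.3998] [ 0.7993 -0.5007 -0.8593] 0.9958265931053732 [ 0.1026  0.3492 -0.5722  1.4673  0.1908  1.3809 -0.5101]
[-0.0025 -0.0234  0.3417] [ 0.0005 -0.0001 -0.007 ]
```

View pics/s2.png

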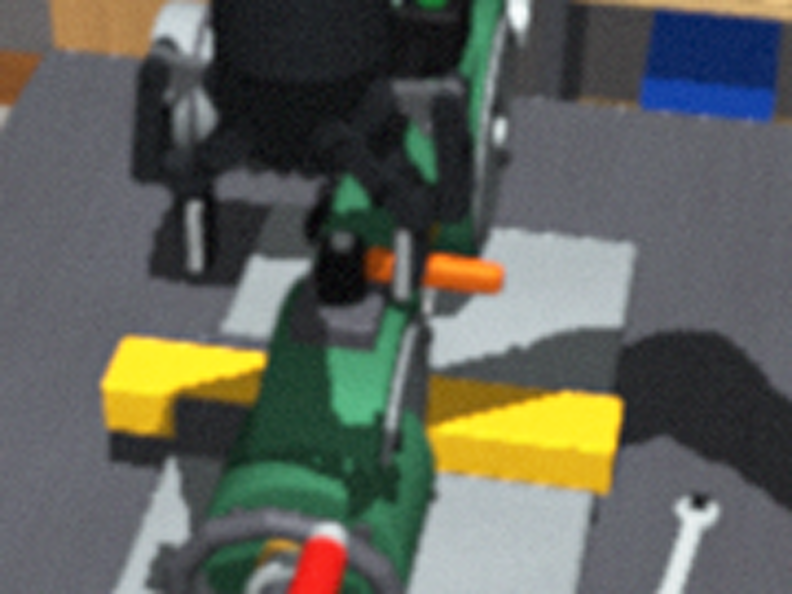

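Both fingertips, at (195,265) and (403,290), straddle the handle at (318,570). I'll descend and grip.

```bash
python3 -m creep '[[-0.0025,-0.023,0.1,0,0,-0.007,0],[-0.0025,-0.023,0.2,0,0,-0.007,0],[-0.0025,-0.023,0.27,0,0,-0.007,0],[-0.0025,-0.023,0.32,0,0,-0.007,0],[-0.0025,-0.023,0.342,0,0,-0.007,0],[-0.0025,-0.023,0.342,0,0,-0.007,0],[-0.0025,-0.023,0.342,0,0,-0.007,0.3],[-0.0025,-0.023,0.342,0,0,-0.007,0.5],[-0.0025,-0.023,0.342,0,0,-0.007,0.6],[-0.0025,-0.023,0.342,0,0,-0.007,1],[-0.0025,-0.023,0.342,0,0,-0.007,1],[-0.0025,-0.023,0.342,0,0,-0.007,1],[-0.0025,-0.023,0.342,0,0,-0.007,1]]'; python3 go.py
python3 -c "
from h import *
crop('side',200,60,180,135,4.4,'pics/s3.png')"
```

```text
clock: 4.05
tool_pos: [0.5284, 0.1399, 0.2288]
orientation: [3.141, -0.023, 0.0]
wrist_force: [0.8, -0.6, -0.2]
width: -0.001
4.05 [0.5284 0.1399 0.2288] [ 0.8299 -0.6499 -0.1974] -0.0010082018968812483 [ 0.0531  0.4841 -0.5409  1.7552  0.2922  0.983  -0.6154]
```

View pics/s3.png

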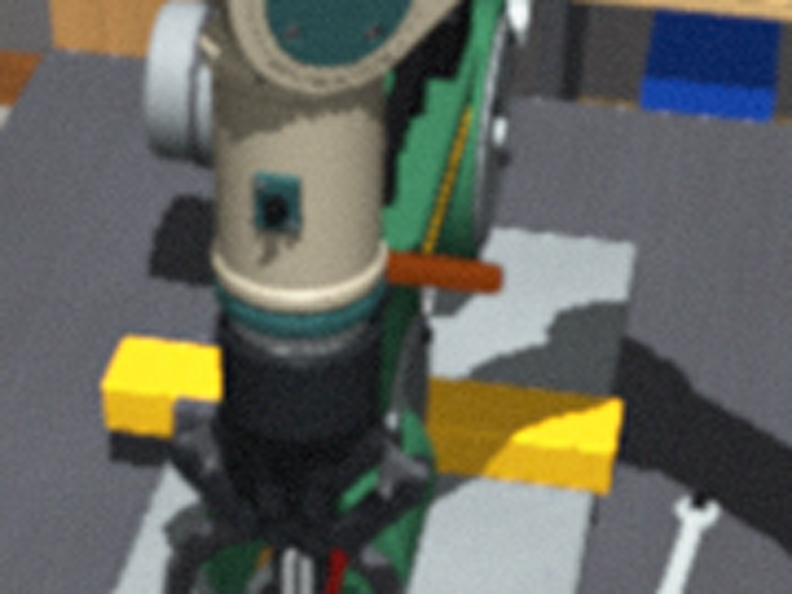

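The fingers shut completely at (297,570), and the handle shows to the right of them at (337,570), so the grasp missed. I'll look lower.

```bash
python3 -c "
from h import *
crop('side',215,150,120,90,6.6,'pics/s4.png')
print(proj('side',readout.sense()['tool_pos']))"
```

```text
[[268.61478548 207.33160355]]
```

View pics/s4.png

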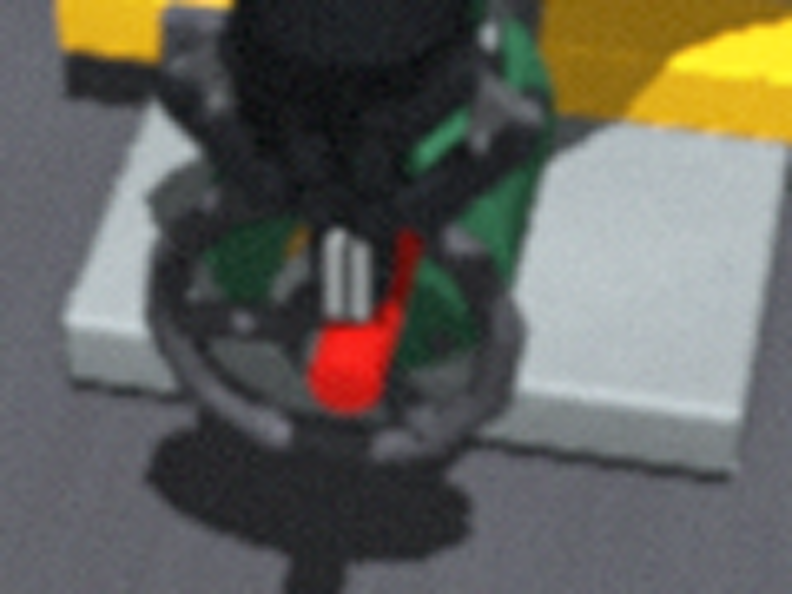

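```bash
python3 -c "
from h import *
t=np.array([.5293,.1264,.3998])
for dz in(0,.013):print(dz,proj('side',t+[0,0,dz]), proj('side',t+[.0425,0,dz]),proj('side',t+[-.0425,0,dz]))
a=np.array([.5284,.1399,.2288])
for dz in(0,.0187,.03):print(proj('side',a+[0,0,dz]),6.6*(proj('side',a+[0,0,dz])-[215,150]))
crop('top',240,150,140,100,5.7,'pics/t2.png')
"
```

```text
0 [[269.1242571  142.94600654]] [[248.89246572 140.46263586]] [[289.57567694 145.45633573]]
0.013 [[269.098782   137.76577298]] [[248.68164496 135.28770528]] [[289.73961379 140.27099095]]
[[268.62021213 207.3063594 ]] [[353.89340007 378.22197203]]
[[268.58108036 201.34725285]] [[353.63513035 338.89186884]]
[[268.55697628 197.67661056]] [[353.47604345 314.6656297 ]]
```

View pics/t2.png

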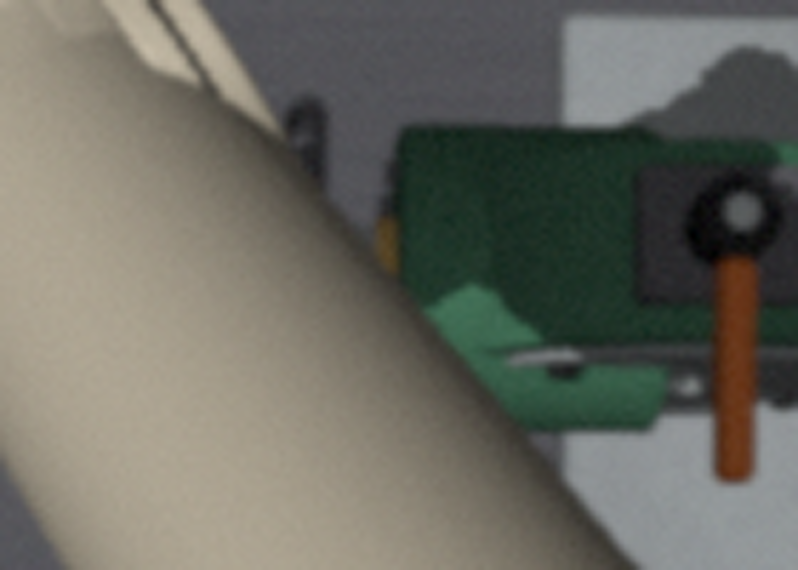

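Both close views show the fingertips about 9–13 px higher than the reported TCP projects. That matches tips about 30 mm too high, just on top of the handle, with no force reading. The palm clears in either case, so I'll open, go 28 mm lower and close again.

```bash
python3 -c "
from h import *
t=np.array([.2214,-.6105,.194])
for dz in(0,.013,.045):print(proj('side',t+[0,0,dz])/.7)"
python3 -m creep '[[0,0,-0.04,0,0,0,0],[0,0,-0.04,0,0,0,0],[0,0,-0.04,0,0,0,0],[0,0,-0.04,0,0,0,0],[0,0,-0.04,0,0,0,0],[0,0,-0.04,0,0,0,0],[0,0,0,0,0,0,0],[0,0,0.02,0,0,0,0],[0,0,0.04,0,0,0,0],[0,0,0.055,0,0,0,0],[0,0,0.055,0,0,0,0],[0,0,0.055,0,0,0,0.4],[0,0,0.055,0,0,0,0.6],[0,0,0.055,0,0,0,1],[0,0,0.055,0,0,0,1],[0,0,0.055,0,0,0,1],[0,0,0.055,0,0,0,1]]'
```

```text
[[576.25568414 105.83841776]]
[[577.30881275 100.78597487]]
[[579.95214173  88.10445764]]
clock: 5.9
tool_pos: [0.5282, 0.1401, 0.2017]
orientation: [3.141, -0.022, 0.0]
wrist_force: [-2.6, 0.3, 4.0]
width: 0.265
```

```bash
python3 -m creep '[[0,0,0,0,0,0,0.3],[0,0,0.012,0,0,0,0.3],[0,0,0.012,0,0,0,0.3],[0,0,0.012,0,0,0,0.6],[0,0,0.012,0,0,0,1],[0,0,0.012,0,0,0,1],[0,0,0.012,0,0,0,1],[0,0,0.012,0,0,0,1]]'; python3 -c "
from h import *
crop('side',215,150,120,90,6.6,'pics/s5.png')
print(readout.sense()['wrist_force'],readout.sense()['tool_pos'])"
```

```text
clock: 6.7
tool_pos: [0.5282, 0.14, 0.1954]
orientation: [3.141, -0.022, -0.0]
wrist_force: [-2.1, 0.5, 2.3]
width: 0.269
[-2.22562609 -0.70929266  1.58592779] [0.52823021 0.13997455 0.1953391 ]
```

View pics/s5.png

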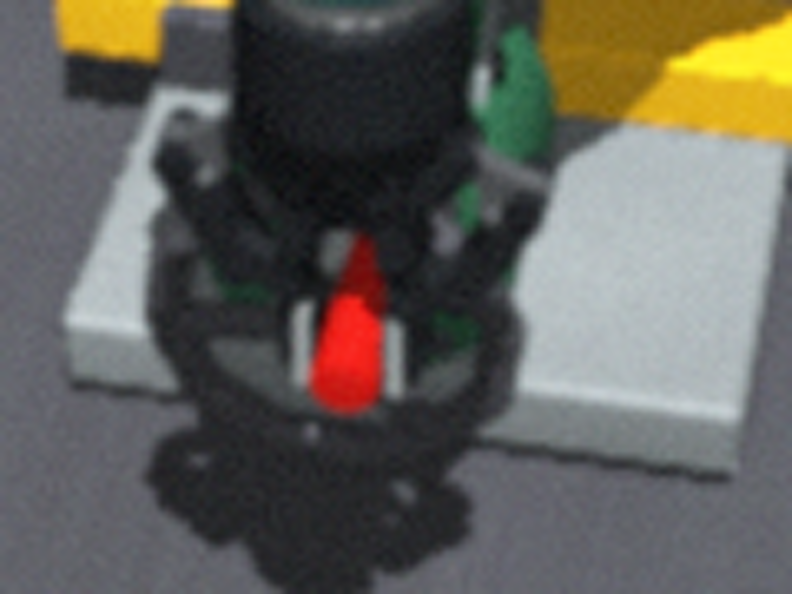

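The handle now sits between both pads, at (300,345) and (395,355). Next I'll work out the circle rows.

```bash
cat > arc.py <<'E'
import sys,numpy as np
# a0, step deg, n, y per turn
a0,st,n,yt=map(float,sys.argv[1:5]);f0=np.radians(a0);r=.065
for i in range(1,int(n)+1):
    f=np.radians(a0+st*i);dx=-r*(np.sin(f)-np.sin(f0));dz=r*(np.cos(f)-np.cos(f0));dy=yt*st*i/360
    print("[%.3f,%.3f,%.3f,0,0,0,1]"%(dx/.5,dy/.5,-dz/.5),end="," if i<n else "\n")
E
python3 arc.py 21 4.5 20 .006;python3 arc.py 111 4.5 20 .006
```

```text
[-0.009,0.000,0.004,0,0,0,1],[-0.018,0.000,0.009,0,0,0,1],[-0.027,0.000,0.014,0,0,0,1],[-0.035,0.001,0.020,0,0,0,1],[-0.043,0.001,0.027,0,0,0,1],[-0.050,0.001,0.034,0,0,0,1],[-0.057,0.001,0.042,0,0,0,1],[-0.062,0.001,0.051,0,0,0,1],[-0.068,0.001,0.059,0,0,0,1],[-0.072,0.002,0.068,0,0,0,1],[-0.076,0.002,0.078,0,0,0,1],[-0.079,0.002,0.088,0,0,0,1],[-0.081,0.002,0.098,0,0,0,1],[-0.083,0.002,0.108,0,0,0,1],[-0.083,0.002,0.118,0,0,0,1],[-0.083,0.002,0.128,0,0,0,1],[-0.082,0.003,0.138,0,0,0,1],[-0.081,0.003,0.148,0,0,0,1],[-0.078,0.003,0.158,0,0,0,1],[-0.075,0.003,0.168,0,0,0,1]
[0.004,0.000,0.009,0,0,0,1],[0.009,0.000,0.018,0,0,0,1],[0.014,0.000,0.027,0,0,0,1],[0.020,0.001,0.035,0,0,0,1],[0.027,0.001,0.043,0,0,0,1],[0.034,0.001,0.050,0,0,0,1],[0.042,0.001,0.057,0,0,0,1],[0.051,0.001,0.062,0,0,0,1],[0.059,0.001,0.068,0,0,0,1],[0.068,0.002,0.072,0,0,0,1],[0.078,0.002,0.076,0,0,0,1],[0.088,0.002,0.079,0,0,0,1],[0.098,0.002,0.081,0,0,0,1],[0.108,0.002,0.083,0,0,0,1],[0.118,0.002,0.083,0,0,0,1],[0.128,0.002,0.083,0,0,0,1],[0.138,0.003,0.082,0,0,0,1],[0.148,0.003,0.081,0,0,0,1],[0.158,0.003,0.078,0,0,0,1],[0.168,0.003,0.075,0,0,0,1]
```

```bash
python3 -m creep '[[-0.009,0.000,0.004,0,0,0,1],[-0.018,0.000,0.009,0,0,0,1],[-0.027,0.000,0.014,0,0,0,1],[-0.035,0.001,0.020,0,0,0,1],[-0.043,0.001,0.027,0,0,0,1],[-0.050,0.001,0.034,0,0,0,1],[-0.057,0.001,0.042,0,0,0,1],[-0.062,0.001,0.051,0,0,0,1]]'
```

```text
clock: 7.55
tool_pos: [0.4975, 0.1397, 0.1696]
orientation: [3.141, -0.023, 0.001]
wrist_force: [1.2, -1.1, 4.4]
width: 0.266
```

```bash
python3 arc.py 57 4.5 14 .006;python3 arc.py 120 4.5 20 .006;python3 arc.py 210 4.5 20 .006
```

```text
[-0.005,0.000,0.009,0,0,0,1],[-0.010,0.000,0.018,0,0,0,1],[-0.014,0.000,0.027,0,0,0,1],[-0.017,0.001,0.037,0,0,0,1],[-0.019,0.001,0.047,0,0,0,1],[-0.020,0.001,0.057,0,0,0,1],[-0.021,0.001,0.067,0,0,0,1],[-0.021,0.001,0.078,0,0,0,1],[-0.020,0.001,0.088,0,0,0,1],[-0.018,0.002,0.098,0,0,0,1],[-0.016,0.002,0.108,0,0,0,1],[-0.012,0.002,0.117,0,0,0,1],[-0.008,0.002,0.127,0,0,0,1],[-0.004,0.002,0.136,0,0,0,1]
[0.005,0.000,0.009,0,0,0,1],[0.012,0.000,0.017,0,0,0,1],[0.018,0.000,0.024,0,0,0,1],[0.026,0.001,0.032,0,0,0,1],[0.033,0.001,0.038,0,0,0,1],[0.042,0.001,0.044,0,0,0,1],[0.051,0.001,0.049,0,0,0,1],[0.060,0.001,0.054,0,0,0,1],[0.069,0.001,0.058,0,0,0,1],[0.079,0.002,0.061,0,0,0,1],[0.089,0.002,0.063,0,0,0,1],[0.099,0.002,0.064,0,0,0,1],[0.109,0.002,0.065,0,0,0,1],[0.119,0.002,0.065,0,0,0,1],[0.130,0.002,0.064,0,0,0,1],[0.140,0.002,0.062,0,0,0,1],[0.150,0.003,0.060,0,0,0,1],[0.159,0.003,0.056,0,0,0,1],[0.169,0.003,0.052,0,0,0,1],[0.178,0.003,0.048,0,0,0,1]
[0.009,0.000,-0.005,0,0,0,1],[0.017,0.000,-0.012,0,0,0,1],[0.024,0.000,-0.018,0,0,0,1],[0.032,0.001,-0.026,0,0,0,1],[0.038,0.001,-0.033,0,0,0,1],[0.044,0.001,-0.042,0,0,0,1],[0.049,0.001,-0.051,0,0,0,1],[0.054,0.001,-0.060,0,0,0,1],[0.058,0.001,-0.069,0,0,0,1],[0.061,0.002,-0.079,0,0,0,1],[0.063,0.002,-0.089,0,0,0,1],[0.064,0.002,-0.099,0,0,0,1],[0.065,0.002,-0.109,0,0,0,1],[0.065,0.002,-0.119,0,0,0,1],[0.064,0.002,-0.130,0,0,0,1],[0.062,0.002,-0.140,0,0,0,1],[0.060,0.003,-0.150,0,0,0,1],[0.056,0.003,-0.159,0,0,0,1],[0.052,0.003,-0.169,0,0,0,1],[0.048,0.003,-0.178,0,0,0,1]
```

```bash
python3 -m creep '[[-0.005,0.000,0.009,0,0,0,1],[-0.010,0.000,0.018,0,0,0,1],[-0.014,0.000,0.027,0,0,0,1],[-0.017,0.001,0.037,0,0,0,1],[-0.019,0.001,0.047,0,0,0,1],[-0.020,0.001,0.057,0,0,0,1],[-0.021,0.001,0.067,0,0,0,1],[-0.021,0.001,0.078,0,0,0,1],[-0.020,0.001,0.088,0,0,0,1],[-0.018,0.002,0.098,0,0,0,1],[-0.016,0.002,0.108,0,0,0,1],[-0.012,0.002,0.117,0,0,0,1],[-0.008,0.002,0.127,0,0,0,1],[-0.004,0.002,0.136,0,0,0,1]]'
```

```text
clock: 8.95
tool_pos: [0.4964, 0.1387, 0.1017]
orientation: [3.141, -0.023, 0.002]
wrist_force: [5.1, -3.5, 7.3]
width: 0.274
```

```bash
python3 -m creep '[[0.007,0.000,0.007,0,0,0,1],[0.015,0.000,0.014,0,0,0,1],[0.021,0.000,0.021,0,0,0,1],[0.029,0.001,0.029,0,0,0,1],[0.036,0.001,0.035,0,0,0,1],[0.045,0.001,0.041,0,0,0,1],[0.054,0.001,0.046,0,0,0,1],[0.063,0.001,0.051,0,0,0,1],[0.072,0.001,0.055,0,0,0,1],[0.082,0.002,0.058,0,0,0,1],[0.092,0.002,0.060,0,0,0,1],[0.102,0.002,0.061,0,0,0,1],[0.112,0.002,0.062,0,0,0,1],[0.122,0.002,0.062,0,0,0,1],[0.133,0.002,0.061,0,0,0,1],[0.143,0.002,0.059,0,0,0,1],[0.153,0.003,0.057,0,0,0,1],[0.162,0.003,0.053,0,0,0,1],[0.172,0.003,0.049,0,0,0,1],[0.181,0.003,0.045,0,0,0,1]]'
```

```text
clock: 10.95
tool_pos: [0.584, 0.1365, 0.0783]
orientation: [3.141, -0.022, -0.006]
wrist_force: [-6.3, 1.4, 0.3]
width: 0.27
```

```bash
python3 -m creep '[[0.009,0.000,-0.005,0,0,0,1],[0.017,0.000,-0.012,0,0,0,1],[0.024,0.000,-0.018,0,0,0,1],[0.032,0.001,-0.026,0,0,0,1],[0.038,0.001,-0.033,0,0,0,1],[0.044,0.001,-0.042,0,0,0,1],[0.049,0.001,-0.051,0,0,0,1],[0.054,0.001,-0.060,0,0,0,1],[0.058,0.001,-0.069,0,0,0,1],[0.061,0.002,-0.079,0,0,0,1]]'; python3 arc.py 255 4.5 20 .006
```

```text
clock: 11.95
tool_pos: [0.6152, 0.136, 0.1181]
orientation: [-3.14, 0.022, 0.004]
wrist_force: [-5.0, 3.7, -6.7]
width: 0.269
[0.002,0.000,-0.010,0,0,0,1],[0.004,0.000,-0.020,0,0,0,1],[0.004,0.000,-0.030,0,0,0,1],[0.004,0.001,-0.040,0,0,0,1],[0.003,0.001,-0.051,0,0,0,1],[0.002,0.001,-0.061,0,0,0,1],[-0.001,0.001,-0.071,0,0,0,1],[-0.004,0.001,-0.080,0,0,0,1],[-0.008,0.001,-0.090,0,0,0,1],[-0.013,0.002,-0.099,0,0,0,1],[-0.018,0.002,-0.107,0,0,0,1],[-0.025,0.002,-0.115,0,0,0,1],[-0.031,0.002,-0.123,0,0,0,1],[-0.039,0.002,-0.130,0,0,0,1],[-0.046,0.002,-0.137,0,0,0,1],[-0.055,0.002,-0.143,0,0,0,1],[-0.064,0.003,-0.148,0,0,0,1],[-0.073,0.003,-0.152,0,0,0,1],[-0.082,0.003,-0.156,0,0,0,1],[-0.092,0.003,-0.159,0,0,0,1]
```

```bash
python3 -m creep '[[0.000,0.000,-0.010,0,0,0,1],[0.002,0.000,-0.020,0,0,0,1],[0.002,0.000,-0.030,0,0,0,1],[0.002,0,-0.040,0,0,0,1],[0.001,0,-0.051,0,0,0,1],[0.000,0,-0.061,0,0,0,1],[-0.003,0,-0.071,0,0,0,1],[-0.006,0,-0.080,0,0,0,1],[-0.010,0,-0.090,0,0,0,1],[-0.015,0,-0.099,0,0,0,1]]'; python3 arc.py 300 4.5 14 0
```

```text
clock: 12.95
tool_pos: [0.6091, 0.1358, 0.1678]
orientation: [-3.14, 0.022, -0.001]
wrist_force: [0.2, 4.7, -12.9]
width: 0.267
[-0.005,0.000,-0.009,0,0,0,1],[-0.012,0.000,-0.017,0,0,0,1],[-0.018,0.000,-0.024,0,0,0,1],[-0.026,0.000,-0.032,0,0,0,1],[-0.033,0.000,-0.038,0,0,0,1],[-0.042,0.000,-0.044,0,0,0,1],[-0.051,0.000,-0.049,0,0,0,1],[-0.060,0.000,-0.054,0,0,0,1],[-0.069,0.000,-0.058,0,0,0,1],[-0.079,0.000,-0.061,0,0,0,1],[-0.089,0.000,-0.063,0,0,0,1],[-0.099,0.000,-0.064,0,0,0,1],[-0.109,0.000,-0.065,0,0,0,1],[-0.119,0.000,-0.065,0,0,0,1]
```

```bash
python3 -m creep '[[-0.007,0,-0.008,0,0,0,1],[-0.014,0,-0.016,0,0,0,1],[-0.020,0,-0.023,0,0,0,1],[-0.028,0,-0.031,0,0,0,1],[-0.036,0,-0.036,0,0,0,1],[-0.045,0,-0.042,0,0,0,1],[-0.054,0,-0.047,0,0,0,1],[-0.064,0,-0.051,0,0,0,1]]'; python3 arc.py 336 4.5 6 0
```

```text
clock: 13.75
tool_pos: [0.5813, 0.1359, 0.1943]
orientation: [-3.139, 0.022, -0.014]
wrist_force: [8.1, 4.8, -14.5]
width: 0.273
[-0.009,0.000,-0.004,0,0,0,1],[-0.019,0.000,-0.007,0,0,0,1],[-0.029,0.000,-0.009,0,0,0,1],[-0.039,0.000,-0.011,0,0,0,1],[-0.049,0.000,-0.011,0,0,0,1],[-0.060,0.000,-0.011,0,0,0,1]
```

```bash
python3 -m creep '[[-0.010,0,-0.002,0,0,0,1],[-0.020,0,-0.005,0,0,0,1],[-0.030,0,-0.007,0,0,0,1],[-0.040,0,-0.009,0,0,0,1]]'
```

```text
clock: 14.15
tool_pos: [0.5644, 0.1361, 0.1999]
orientation: [-3.138, 0.023, -0.023]
wrist_force: [13.2, 4.0, -13.9]
width: 0.27
```

```bash
python3 -m creep '[[-0.005,0,0,0,0,0,1],[-0.010,0,0.000,0,0,0,1],[-0.015,0,0.001,0,0,0,1]]'
```

```text
clock: 14.45
tool_pos: [0.5587, 0.1362, 0.2003]
orientation: [-3.137, 0.023, -0.029]
wrist_force: [14.1, 3.9, -7.4]
width: 0.268
```

```bash
python3 -m creep '[[-0.005,0,0,0,0,0,1],[-0.010,0,0.000,0,0,0,1],[-0.015,0,0,0,0,0,1],[-0.020,0,0,0,0,0,1]]'
```

```text
clock: 14.85
tool_pos: [0.5499, 0.1362, 0.2007]
orientation: [-3.137, 0.024, -0.032]
wrist_force: [16.1, 2.3, -9.9]
width: 0.27
```

The tangential force is about 15.7 N, so the tension is right. I'll release and lift.

```bash
python3 -m creep '[[-0.019,0,0,0,0,0,0.9],[-0.018,0,0,0,0,0,0.6],[-0.018,0,0,0,0,0,0.3],[-0.018,0,0,0,0,0,0],[-0.018,0,0,0,0,0,0],[-0.018,0,0,0,0,0,0],[-0.018,0,-0.05,0,0,0,0],[-0.018,0,-0.13,0,0,0,0],[-0.018,0,-0.22,0,0,0,0],[-0.018,0,-0.32,0,0,0,0],[-0.018,0,-0.4,0,0,0,0],[-0.018,0,-0.4,0,0,0,0],[-0.018,0,-0.4,0,0,0,0]]'; python3 go.py .4784 -.082 .38 1.5535
```

```text
clock: 16.15
tool_pos: [0.5305, 0.1359, 0.3983]
orientation: [-3.141, 0.023, -0.003]
wrist_force: [0.7, 0.8, 0.4]
width: 0.997
16.15 [0.5305 0.1359 0.3983] [0.7363 0.7768 0.352 ] 0.9973099743245433 [ 0.0936  0.3569 -0.5862  1.4631  0.1989  1.3794 -0.5155]
[-0.098   0.4374  0.0365] [ 0.0006 -0.0007 -0.7487]
```

```bash
python3 -m creep '[[-0.098,0.437,0.03,0,0,-0.748,0],[-0.098,0.437,0.03,0,0,-0.748,0],[-0.098,0.437,0.03,0,0,-0.748,0],[-0.098,0.437,0.03,0,0,-0.748,0],[-0.098,0.437,0.03,0,0,-0.748,0],[-0.098,0.437,0.03,0,0,-0.748,0],[-0.098,0.437,0.03,0,0,-0.748,0],[-0.098,0.437,0.03,0,0,-0.748,0],[-0.098,0.437,0.03,0,0,-0.748,0],[-0.098,0.437,0.03,0,0,-0.748,0],[-0.098,0.437,0.03,0,0,-0.748,0],[-0.098,0.437,0.03,0,0,-0.748,0],[-0.098,0.437,0.03,0,0,-0.748,0],[-0.098,0.437,0.03,0,0,-0.748,0]]'; python3 go.py .4784 -.082 .272 1.5535; python3 -c "
from h import *
crop('side',210,50,160,120,5,'pics/s6.png')"
```

```text
clock: 17.55
tool_pos: [0.4778, -0.082, 0.3821]
orientation: [-2.244, -2.197, 0.001]
wrist_force: [-1.0, 0.0, -0.6]
width: 0.994
17.55 [ 0.4778 -0.082   0.3821] [-1.0229  0.0469 -0.5655] 0.993750430563347 [ 0.7404  0.2933 -0.8428  1.6419  0.2251  1.309   1.4096]
[-0.      0.0014  0.2202] [-0.0006 -0.0001 -0.0018]
```

View pics/s6.png

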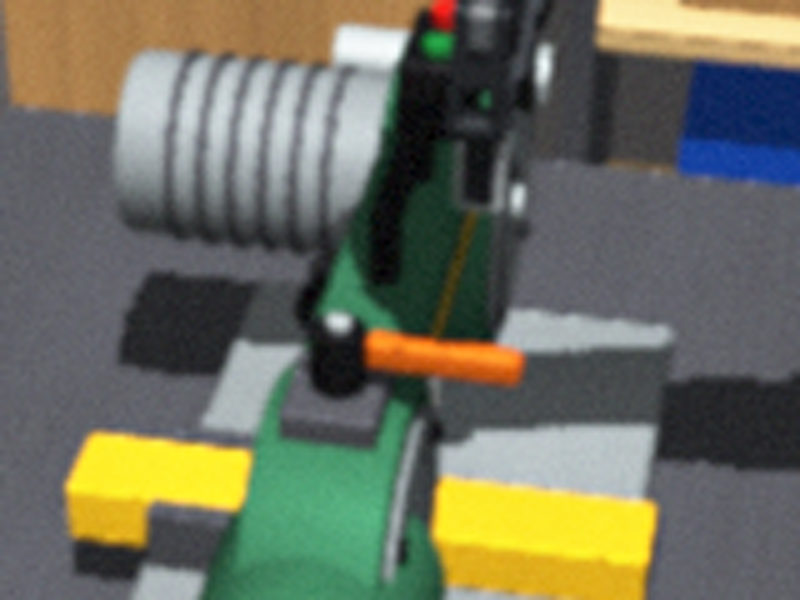

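```bash
python3 -c "
from h import *
a=np.array([.4778,-.082,.3821])
for d in([0,.0425,.013],[0,.0425,.043],[0,0,.043],[0,-.0425,.043],[0,.0425-.03,.013],[0,0,-.0626]):print(d,5*(proj('side',a+d)-[210,50]))"
```

```text
[0, 0.0425, 0.013] [[478.78657471 272.72763734]]
[0, 0.0425, 0.043] [[482.04445916 214.97760023]]
[0, 0, 0.043] [[495.43896072 167.47496041]]
[0, -0.0425, 0.043] [[508.12202051 122.49539778]]
[0, 0.012500000000000004, 0.013] [[488.20359752 238.45061675]]
[0, 0, -0.0626] [[483.94432661 359.49395088]]
```

The near finger tip at (480,205) confirms the +30 mm height offset, and it lines up over the lever. I'll descend, grip and compute the lever arc.

```bash
python3 -m creep '[[0,0.001,0.08,0,0,0,0],[0,0.001,0.15,0,0,0,0],[0,0.001,0.2,0,0,0,0],[0,0.001,0.22,0,0,0,0],[0,0.001,0.22,0,0,0,0],[0,0.001,0.22,0,0,0,0.4],[0,0.001,0.22,0,0,0,0.6],[0,0.001,0.22,0,0,0,0.75],[0,0.001,0.22,0,0,0,1],[0,0.001,0.22,0,0,0,1],[0,0.001,0.22,0,0,0,1],[0,0.001,0.22,0,0,0,1]]'; python3 - <<'E'
from h import *
M=R.from_rotvec(readout.sense()['orientation']).as_matrix();print(M.round(3))
p=np.array([.5484,-.0837,0]);s=readout.sense()['tool_pos'];c=np.array([*s[:2],0])
for i in range(1,21):
    a=-np.radians(4.3*i);Q=R.from_rotvec([0,0,a])
    d=M.T@(Q.apply(c-p)+p-c)/.5
    print("[%.3f,%.3f,0,0,0,%.3f,1]"%(d[0],d[1],4.3*i/120),end=",")
E
```

```text
clock: 18.8
tool_pos: [0.4789, -0.0815, 0.2733]
orientation: [2.241, 2.201, 0.001]
wrist_force: [-2.0, 1.4, 5.0]
width: 0.135
[[ 0.018  1.     0.001]
 [ 1.    -0.018 -0.   ]
 [-0.     0.001 -1.   ]]
[0.010,0.001,0,0,0,0.036,1],[0.021,0.002,0,0,0,0.072,1],[0.031,0.004,0,0,0,0.107,1],[0.041,0.007,0,0,0,0.143,1],[0.051,0.010,0,0,0,0.179,1],[0.060,0.015,0,0,0,0.215,1],[0.070,0.020,0,0,0,0.251,1],[0.078,0.025,0,0,0,0.287,1],[0.087,0.032,0,0,0,0.322,1],[0.094,0.039,0,0,0,0.358,1],[0.102,0.046,0,0,0,0.394,1],[0.108,0.054,0,0,0,0.430,1],[0.114,0.063,0,0,0,0.466,1],[0.120,0.072,0,0,0,0.502,1],[0.124,0.081,0,0,0,0.537,1],[0.128,0.091,0,0,0,0.573,1],[0.132,0.101,0,0,0,0.609,1],[0.134,0.111,0,0,0,0.645,1],[0.136,0.121,0,0,0,0.681,1],[0.137,0.131,0,0,0,0.717,1],
```

```bash
python3 -m creep '[[0.010,0.001,0,0,0,0.036,1],[0.021,0.002,0,0,0,0.072,1],[0.031,0.004,0,0,0,0.107,1],[0.041,0.007,0,0,0,0.143,1],[0.051,0.010,0,0,0,0.179,1],[0.060,0.015,0,0,0,0.215,1],[0.070,0.020,0,0,0,0.251,1],[0.078,0.025,0,0,0,0.287,1],[0.087,0.032,0,0,0,0.322,1],[0.094,0.039,0,0,0,0.358,1]]'; python3 - <<'E'
from h import *
S=readout.sense();M=R.from_rotvec(S['orientation']).as_matrix();s=S['tool_pos'];print(np.degrees(np.arctan2(s[1]+.0837,.5484-s[0])),np.degrees(np.arctan2(M[1,0],M[0,0])),S['torque'])
p=np.array([.5484,-.0837,0])
# commanded pose: 43 deg about pivot
c=R.from_rotvec([0,0,-np.radians(43)]).apply(np.array([.4789,-.0815,0])-p)+p
M=R.from_rotvec([0,0,-np.radians(43)]).as_matrix()@np.array([[.018,1,0],[1,-.018,0],[0,0,-1.]])
for i in range(1,13):
    Q=R.from_rotvec([0,0,-np.radians(4.3*i)]);d=M.T@(Q.apply(c-p)+p-c)/.5
    print("[%.3f,%.3f,0,0,0,%.3f,1]"%(d[0],d[1],4.3*i/120),end=",")
E
```

```text
clock: 19.8
tool_pos: [0.4984, -0.0329, 0.2733]
orientation: [-2.89, -1.225, 0.0]
wrist_force: [-4.0, 4.9, 6.1]
width: 0.133
45.47420472113138 45.939466941019965 [0.97217485 0.78387544 0.40979254]
[0.010,0.001,0,0,0,0.036,1],[0.021,0.002,0,0,0,0.072,1],[0.031,0.004,0,0,0,0.107,1],[0.041,0.007,0,0,0,0.143,1],[0.051,0.010,0,0,0,0.179,1],[0.060,0.015,0,0,0,0.215,1],[0.069,0.020,0,0,0,0.251,1],[0.078,0.025,0,0,0,0.287,1],[0.087,0.032,0,0,0,0.322,1],[0.094,0.039,0,0,0,0.358,1],[0.102,0.046,0,0,0,0.394,1],[0.108,0.054,0,0,0,0.430,1],
```

```bash
python3 -m creep '[[0.010,0.001,0,0,0,0.036,1],[0.021,0.002,0,0,0,0.072,1],[0.031,0.004,0,0,0,0.107,1],[0.041,0.007,0,0,0,0.143,1],[0.051,0.010,0,0,0,0.179,1],[0.060,0.015,0,0,0,0.215,1],[0.069,0.020,0,0,0,0.251,1],[0.078,0.025,0,0,0,0.287,1],[0.087,0.032,0,0,0,0.322,1],[0.094,0.039,0,0,0,0.358,1],[0.094,0.039,0,0,0,0.358,1]]'; cat > a.py <<'E'
from h import *
S=readout.sense();M=R.from_rotvec(S['orientation']).as_matrix();s=S['tool_pos'];print(np.degrees(np.arctan2(s[1]+.0837,.5484-s[0])),np.degrees(np.arctan2(M[1,0],M[0,0])),S['torque'],S['wrist_force'])
E
python3 a.py
```

```text
clock: 20.9
tool_pos: [0.5461, -0.0104, 0.2734]
orientation: [-3.135, -0.086, -0.001]
wrist_force: [-0.7, 8.1, 4.7]
width: 0.137
88.21714412029559 3.156697546813375 [1.41400586 0.33160109 0.2128647 ] [-0.69994808  8.09888038  4.6602201 ]
```

```bash
python3 -m creep '[[0.004,0,0,0,0,0.012,1],[0.008,0.001,0,0,0,0.02,1],[0.012,0.001,0,0,0,0.03,1],[0.012,0.001,0,0,0,0.03,1]]';python3 a.py
```

```text
clock: 21.3
tool_pos: [0.5459, -0.0105, 0.2732]
orientation: [-3.139, 0.003, 0.017]
wrist_force: [-15.3, 6.3, 14.2]
width: 0.138
88.05487215539033 -0.10693322265389706 [1.41315353 3.24614404 1.52572849] [-15.28021313   6.31417233  14.23674382]
```

```bash
python3 -m creep '[[-0.006,0,0,0,0,-0.015,1],[-0.008,0,0,0,0,-0.018,0.7],[-0.008,0,0,0,0,-0.018,0.5],[-0.008,0,0,0,0,-0.018,0.2],[-0.008,0,0,0,0,-0.018,0],[-0.008,0,0,0,0,-0.018,0],[-0.008,0,-0.04,0,0,-0.018,0],[-0.008,0,-0.12,0,0,-0.018,0],[-0.008,0,-0.2,0,0,-0.018,0],[-0.008,0,-0.25,0,0,-0.018,0],[-0.45,0,-0.25,0,0,-0.018,0],[-0.45,0,-0.25,0,0,-0.018,0],[-0.45,0,-0.25,0,0,-0.018,0],[-0.45,0,-0.25,0,0,-0.018,0],[-0.45,0,-0.25,0,0,-0.018,0]]'; python3 - <<'E'
from h import *
a=capture('side')[90:240,225:325,::-1];b=capture('top')[150:250,240:380,::-1]
a=cv2.resize(a,(400,600),interpolation=cv2.INTER_CUBIC);b=cv2.resize(b,(400,286),interpolation=cv2.INTER_CUBIC)
cv2.imwrite('pics/f.png',np.hstack([a,np.vstack([b,b*0,b[:28]*0])]))
E
```

```text
clock: 22.8
tool_pos: [0.3228, -0.0129, 0.3977]
orientation: [3.14, 0.041, -0.001]
wrist_force: [0.6, 0.1, 0.4]
width: 0.994
```

View pics/f.png

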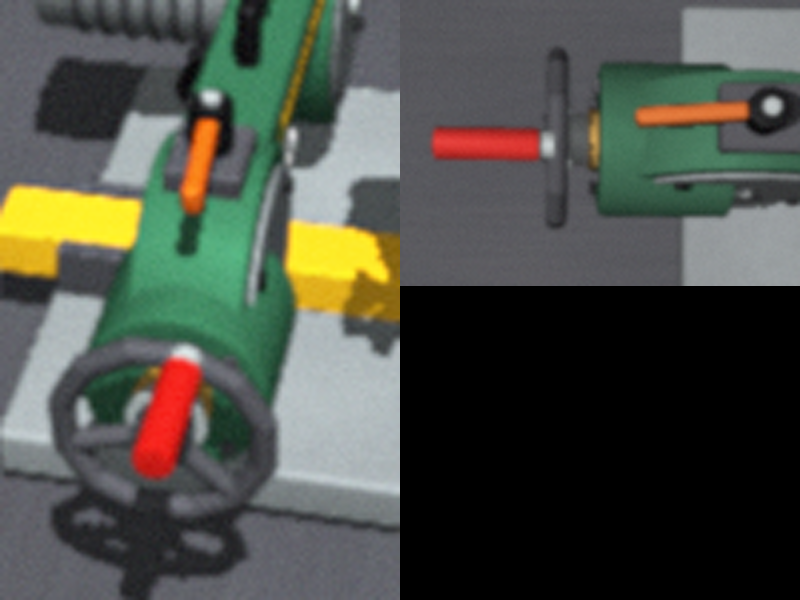

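The lever points along +y and lies on its stop. The handle sits near the top at (487,144) in the top crop, roughly 10° past my last force reading, which adds about 1 N and puts it at about 16.5 N. The gripper is clear, so I'll hand in.

```bash
python3 -c "
from plant import sign_off,readout
print(readout.sense()['wrist_force']);print(sign_off())"
```

```text
[ 0.49297515 -0.91135026  0.85106845]
the job is handed in; nothing more can be done
None
```

I wound the handwheel about one turn clockwise by its red handle, swung the orange lever onto its stop, let go of both and handed the job in. It took about 23 s of the 72 s allowed, and no verdict is reported.

- **Blade tension:** the force along the handle's path rose from about 4 N to 15.7 N at my last reading. The arm then carried the handle roughly 10° further as I released it, because of an offset I mistyped. I estimate the final tension at about 16.5 N. I did not measure it again, but it should be inside the 13–19 N band.
- **Lock lever:** it did not move under about 15 N of push against the stop. The last picture shows it pointing along +y, as it should when locked.
- **Robot clear:** the gripper was open and well away from the saw, with wrist forces near zero.
- **Other bench items:** I did not touch any of them on purpose. My final picture covers only the saw area, so I did not check them again.

**What went wrong:** my first grasp closed on nothing, just above the handle. The fingertips sat about 30 mm higher in the pictures than the reported tool position. I went lower, and both grips after that held.

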